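# Open the board test fixture and slide the pallet out to the stop

### The arm

A 7-joint arm with a two-finger parallel gripper is mounted at the origin on the work surface. World frame = base frame: x ahead of the robot, y to its left, z up, the work surface at z = 0. Lengths are in m, angles in rad, forces in N, time in s.
With the tool pointing down it reaches from about 0.425 to 0.925 m from the base axis. Payload 6.8 kg.
Tool frame: the origin (TCP) lies at the very end of the fingers, on their centre line; the grasp point (between the pads) lies 19 mm behind it; z points along the fingers, y is the line along which they close (so a half turn about z gives the same grasp; the last joint's range is limited). The gripper opens to 85 mm and grips with 20 to 120 N. Pads are 22 mm wide; open, the fingers measure 114 mm over their backs; the gripper's body (76 mm by 85 mm) begins 54 mm behind the grasp point. The pads swing forward as they close: fully open they stand 13 mm farther back than shut.
Start: joints at [-0.108, 0.477, 0.022, 1.555, -0.011, 1.109, -0.083], TCP at [0.675, 0, 0.231] pointing down, gripper open.
Joint ranges: [-2.96, 2.96], [-0.34, 2.1], [-1.41, 1.46], [0.24, 2.44], [-1.37, 4.51], [0.17, 1.92], [-2.96, 2.96]. Speed limits (rad/s): [2.39, 2.39, 3.14, 3.14, 3.14, 3.14, 3.14].

### API

Orientations are given as a unit quaternion [w, x, y, z].
In Python, from station import get_obs, read_camera, hand_in gives the robot as it stands.
- The arm moves only by the tool arm_command, never from a script. Its argument "commands" is one flat list of numbers, 7 for each row, row after row: the shift along the tool's x, y, z in m, then the turn, a rotation vector about the tool's x, y, z in degrees, then the opening, from 0 (shut) to 1 (fully open). In form: [tx, ty, tz, rx, ry, rz, fingers, tx, ty, tz, rx, ry, rz, fingers, ...]. A call has 1 to 8 rows; each row is the pose to reach, as a shift and turn from the pose commanded when the call began, along the tool's axes at that moment; what a row does not reach only later rows make up. A row lasts 1/10 s, in which the tool goes at most 50 mm and 8.59 degrees, less where a joint would pass 70% of its speed; a pose out of reach is approached as far as the arm can. A call with a gripper value outside its range is refused whole. The fingers move at their own pace and stop on an object; "force" is the grip in N (left out, the last holds). Time passes only in rows, so rows that repeat a pose let the fingers close. It gives the time, the measured TCP pose, the force, the opening and the grip force at its end, in the units of the state.
- get_obs(): the state, without advancing time (a new reading comes with each control period).
- read_camera(name): name is "scene" or "side" or "wrist"; returns a dict with "img" (384x512x3 uint8, red, green, blue), "camera_matrix" (3x3 intrinsics, pixels), "pose" (4x4, takes a point from camera to world coordinates). Camera axes: x right, y down, z forward; pixel columns grow to the right and rows downward; lengths in m; the calibration is good to about 2 mm. The wrist camera is an equidistant fisheye: a pixel r from the principal point sees the ray r / f radians off the axis. A picture is of the moment at which its call begins. There is no depth.
- hand_in(): hands the job in; it is judged then, once.
The state is a dict: "t": time; "q": joint angles; "joint_vel": joint speeds; "joint_torque": joint torques, N m; "eef_pos": TCP position; "tool_rot": TCP orientation; "contact_force": force on the tool from outside, world axes, zero at the start; "torque": the same for the moment, N m; "gripper_width": opening from 0.0 (shut) to 1.0 (fully open); "grasp_force": force on a finger pad.
Only numpy, scipy, OpenCV 4.12 (cv2) and the standard library are available. Lean on these libraries where they do the work, as an engineer would, in place of code of your own. Each camera call takes 0.05 s, during which the arm holds its last target. There are 200 camera calls.

### The job

On the board test fixture, push the counterweighted hold-down arm up past its balance point so that it stays raised by itself; swing it up steadily, do not fling it. Only then push the grey board pallet gently along its channel, out from under the arm, until it rests against the steel stop block, and leave it there with the hand clear. Only push with the fingers: do not lift the pallet, and leave the other things on the bench where they are.

Things in the scene. Friction and masses are not known exactly. Their poses are not given: they have to be found in the camera images.
- fixture: fixed test fixture, turned up to 0.3 rad about z. Origin: on the bench, under the middle of its channel abreast of the arm; x points away from the robot to the hinge, y left along the channel, z up. Aluminium base plate 260 (x -115 to 145) x 390 (y -155 to 235) x 15 mm
- channel (a point): middle of the channel's floor, 15 mm above the bench, right above the fixture's origin. The channel runs along the fixture's y between two black rails 72 mm apart, each 12 mm wide, tops 29 mm above the bench; open at its right (-y) end
- hinge (a point): middle of the arm's hinge axis, at x = 110, y = 0, z = 90 mm of the fixture frame; the axis is parallel to the fixture's y. On either side, at y = -36 and 36, a steel post 30 x 12 mm, 103 mm high
- holddown (a joint): hold-down arm's angle, rad. 0: level towards the robot, across the channel, on its lower stop; positive is up; 1.85: raised, leaning back on its upper stop. Bar 20 mm wide, 14 mm thick; arm about 0.6 kg. Below about 0.73 rad (its balance point) it falls shut; above, it falls slowly (damped) to the upper stop and stays. A push of 1 to 2 N at the handle raises it
- handle (a point): centre of the arm's handle: a black round crossbar, 16 mm in diameter, 100 mm long along the fixture's y, at the arm's free end, 195 mm from the hinge axis; with the arm down it is 90 mm above the bench with free space below and in front
- counterweight (a point): centre of the arm's steel counterweight roller (36 mm across, 44 mm long), on a crank 65 mm from the hinge; with the arm down it is above and 25 mm behind the hinge, and it swings back and down as the arm rises
- foot (a point): lower end of the rubber foot (26 mm across) under the arm, 110 mm out from the hinge; with the arm down it stands 33 mm above the bench, 57 mm below the bar's centre line, inside the rim of the pallet, which is so kept from sliding out
- pallet: loose grey plastic pallet with a green circuit board: 70 (x) x 100 (y) x 24 mm high with its rim; origin at the centre of its underside, axes as the fixture's. Lies in the channel beneath the arm, underside 15 mm above the bench, 1 mm play to each rail; about 0.35 kg. Its right (-y) end face, 50 mm from the origin, is free to be pushed
- stop: fixed steel stop block across the channel at the left (+y): 66 (x) x 20 (y) x 32 mm high, small black knob on top; origin at the centre of its underside, on the base plate. The pallet's left end meets its face 10 mm to the right (-y) of the origin: the pallet is home with its origin 60 mm from the stop's
- jar: bystander, leave alone: small closed screw-top jar, 48 mm across, 50 mm high, standing just in front of the fixture on its left; origin at the centre of its underside
- spool: bystander, leave alone: solder spool standing on end, 56 mm across, 42 mm high, just in front of the fixture on its right; origin at the centre of its underside
- adaptor: bystander, leave alone: black block 30 x 44 x 18 mm lying on the fixture's base plate, behind the rear rail to the left of the hinge; origin at the centre of its underside
- screwdriver: bystander, leave alone: screwdriver 170 mm long lying on the bench behind the fixture
- multimeter: bystander, leave alone: yellow hand multimeter 170 x 86 x 41 mm lying at the left of the bench; origin at the centre of its underside
- card: bystander, leave alone: loose circuit card 120 x 80 mm with a steel bracket, 18 mm high, at the right; origin at the centre of its underside
- toolcup: bystander, leave alone: empty black cup, 70 mm across, 90 mm high, at the right rear; origin at the centre of its underside
Mind the look-alikes: they are no part of the job. What is shaped like the pallet but purple is not meant.

How it is judged:
By the outcome, as a careful person would: the job done as asked, in the order asked, and still so for the second after the job is handed in, with the robot touching nothing.
It also fails if it takes over 59 s, if anything falls off the work surface, if the arm or the gripper's body presses on something with over 40 N, if the wrist force passes 120 N, or if a joint passes its speed limit or range.

## Working session

There is one attempt and no reset: what is moved stays moved. The work goes in short steps, Python scripts to look and compute and a tool call to move; the robot and the scene stay as the last step left them, time stands still between calls to the robot, and variables do not carry over. Pictures are saved under pics/ and viewed, at most 12 in all, crops included, and the job is handed in when it is done.

Besides the shell and the picture viewer there is one more tool, called after "Call:" as a command line: name --argument value ..., lists and objects as JSON in quotes. arm_command: Moves the arm, as the interface text tells. Its arguments: {"type":"object","properties":{"commands":{"type":"array","items":{"type":"number"}},"force":{"type":"number"}},"required":["commands"]}

```bash
mkdir -p pics; cat > h.py <<'E'
import numpy as np,cv2
from station import get_obs, read_camera, hand_in
def ray(c,u,v):
    K=c["camera_matrix"];P=c["pose"]
    d=P[:3,:3]@np.array([(u-K[0,2])/K[0,0],(v-K[1,2])/K[1,1],1]);return P[:3,3],d/np.linalg.norm(d)
def plane(c,u,v,z):
    o,d=ray(c,u,v);return o+d*(z-o[2])/d[2]
def tri(c1,p1,c2,p2):
    o1,d1=ray(c1,*p1);o2,d2=ray(c2,*p2)
    s=np.linalg.lstsq(np.c_[d1,-d2],o2-o1,rcond=None)[0]
    a=o1+s[0]*d1;b=o2+s[1]*d2;return (a+b)/2,np.linalg.norm(a-b)
def proj(c,p):
    q=np.linalg.inv(c["pose"])@np.r_[p,1];w=c["camera_matrix"]@q[:3];return w[:2]/w[2]
E
python3 - <<'E'
from h import *
for n in("scene","side"):
    c=read_camera(n);np.save(f"{n}0.npy",c,allow_pickle=True)
    cv2.imwrite(f"pics/{n}0.png",cv2.resize(c["img"][:,:,::-1],(800,600),interpolation=cv2.INTER_CUBIC))
    print(n,c["pose"].round(3).tolist(),c["camera_matrix"].tolist())
print(get_obs())
E
```

```text
scene [[0.292, 0.666, -0.686, 1.414], [0.956, -0.195, 0.218, -0.231], [0.012, -0.72, -0.694, 0.951], [0.0, 0.0, 0.0, 1.0]] [[447.61930871108495, 0.0, 254.8936206227068], [0.0, 447.61930871108495, 186.638415783387], [0.0, 0.0, 1.0]]
side [[0.891, -0.264, 0.371, 0.088], [-0.454, -0.555, 0.697, -0.902], [0.022, -0.789, -0.614, 0.926], [0.0, 0.0, 0.0, 1.0]] [[461.4452083150356, 0.0, 261.8232202910912], [0.0, 461.4452083150356, 175.4369558773763], [0.0, 0.0, 1.0]]
{'t': 0.1, 'q': array([-0.10806929,  0.4777299 ,  0.0223339 ,  1.55634146, -0.01153209,
        1.10928706, -0.08311577]), 'joint_vel': array([ 0.0006067 , -0.00210669,  0.00198991, -0.00036697, -0.00095064,
        0.00074775, -0.00120648]), 'joint_torque': array([ 5.69385389e-03, -5.97765398e+01,  1.61440808e+00, -2.81952703e+01,
        1.29656185e-02,  5.02699884e-03, -1.13572563e-05]), 'eef_pos': array([ 6.74473194e-01, -1.62652321e-05,  2.30419093e-01]), 'tool_rot': array([-5.47815468e-04,  7.07118169e-01,  7.07094918e-01, -6.09054110e-04]), 'contact_force': array([-0.5924123 , -0.55216057,  0.21689703]), 'torque': array([ 0.00052563, -0.03191889,  0.00496941]), 'grasp_force': 0.0, 'gripper_width': 1.0012310448490187}
```

View pics/scene0.png

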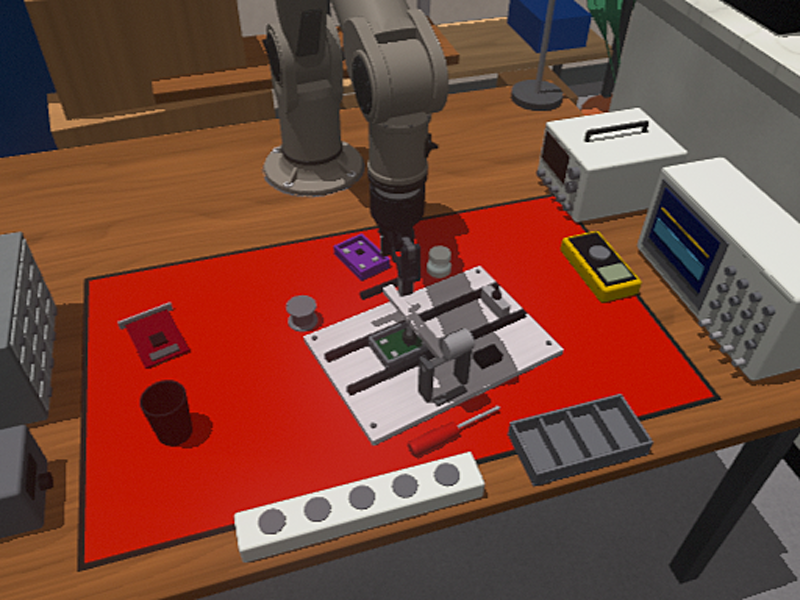

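View pics/side0.png

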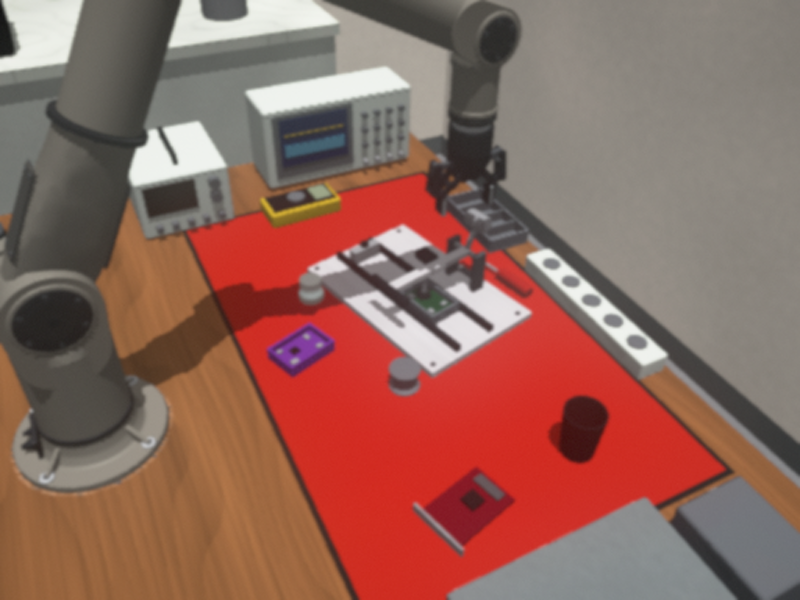

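The scene view shows the plate corners at about (304,338), (374,442), (563,351), (480,266), the arm lying across the channel and the pallet at (395,345). The side view shows the same corners at about (433,374), (531,314), (403,226), (308,268). I'll measure these more exactly.

```bash
cat >> h.py <<'E'
L=np.array([[-.115,-.155],[.145,-.155],[.145,.235],[-.115,.235]])
def fit(W):
    a=W.mean(0);b=L.mean(0);U,_,V=np.linalg.svd((L-b).T@(W-a));R=(U@V).T
    return R,a-R@b
E
python3 - <<'E'
from h import *
g={"scene":[(304,338),(374,442),(563,351),(480,266)],"side":[(433,374),(531,314),(403,226),(308,268)]}
cs={}
for n in g:
    c=cs[n]=np.load(n+"0.npy",allow_pickle=True).item()
    gr=cv2.cvtColor(c["img"],cv2.COLOR_RGB2GRAY)
    sat=cv2.cvtColor(c["img"],cv2.COLOR_RGB2HSV)[:,:,1]
    p=(np.array(g[n],np.float32)+.5)*.64-.5
    # line fit to edges of saturation step along each side
    ls=[]
    for i in range(4):
        a,b=p[i],p[(i+1)%4];d=(b-a)/np.linalg.norm(b-a);nn=np.array([-d[1],d[0]]);pts=[]
        for t in np.linspace(.12,.88,40):
            q=a+t*(b-a);k=np.arange(-5,5.1,.5)
            m=(q+k[:,None]*nn).astype(np.float32)
            s=cv2.remap(sat.astype(np.float32),m[:,:1],m[:,1:],cv2.INTER_LINEAR).ravel()
            e=np.abs(np.gradient(s));
            if e.max()>15: pts.append(m[e.argmax()])
        l=cv2.fitLine(np.array(pts),cv2.DIST_HUBER,0,.01,.01).ravel();ls.append(np.cross([l[2],l[3],1],[l[2]+l[0],l[3]+l[1],1]))
    cr=[np.cross(ls[i-1],ls[i]) for i in range(4)];cr=np.array([x[:2]/x[2] for x in cr])
    print(n,"move",(cr-p).round(1).tolist())
    W=np.array([plane(c,*x,.015)[:2] for x in cr]);R,t=fit(W)
    print(t.round(4),np.arctan2(R[1,0],R[0,0]).round(4),"resid mm",((W-(L@R.T+t))*1e3).round(1).tolist())
    g[n]=(R,t)
R,t=g["scene"]
for n,c in cs.items():
    im=cv2.resize(c["img"][:,:,::-1],None,fx=3,fy=3,interpolation=cv2.INTER_CUBIC)
    o=proj(c,[*t,.05]);
    for q in [(0,0,.015),(.11,0,.09),(-.085,0,.09),(-.085,-.05,.09),(-.085,.05,.09),(0,-.05,.039)]:
        u=proj(c,[*(R@q[:2]+t),q[2]]);cv2.circle(im,tuple(int(v) for v in (u+.5)*3),3,(255,0,255),-1)
    x,y=[int(v*3) for v in o];cv2.imwrite(f"pics/{n}1.png",im[max(0,y-250):y+250,max(0,x-350):x+350])
E
```

```text
scene move [[-1.7, -1.1], [-1.1, 2.3], [2.2, 0.5], [-0.4, -0.8]]
[0.6297 0.0398] 0.2332 resid mm [[-3.0, -1.7], [3.5, -0.7], [3.1, 2.4], [-3.6, -0.0]]
side move [[-0.4, 1.6], [2.4, -0.4], [-0.8, -1.5], [-3.4, 0.7]]
[0.6192 0.0373] 0.2399 resid mm [[-2.0, -3.7], [4.4, -3.7], [2.7, 4.5], [-5.1, 3.0]]
```

View pics/scene1.png

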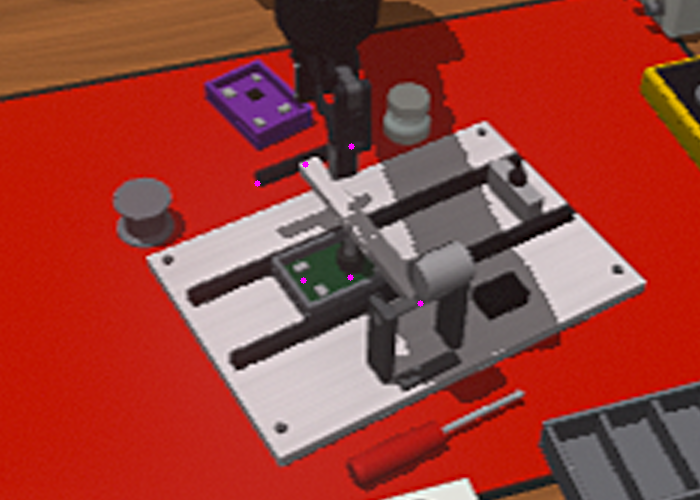

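View pics/side1.png

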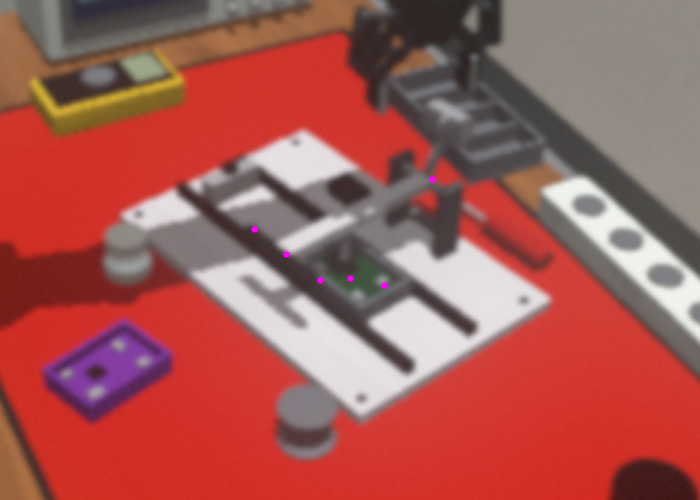

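The scene overlay agrees with the handle and hinge. The plate's side faces bias the edges, so I'll redo the fit with the near edges at z=0.

```bash
python3 - <<'E'
from h import *
g={"scene":[(304,338),(374,442),(563,351),(480,266)],"side":[(433,374),(531,314),(403,226),(308,268)]}
for n in g:
    c=np.load(n+"0.npy",allow_pickle=True).item()
    sat=cv2.cvtColor(c["img"],cv2.COLOR_RGB2HSV)[:,:,1]
    p=(np.array(g[n],np.float32)+.5)*.64-.5
    # edges: right, rear, left, front
    zs={"scene":[0,0,.015,.015],"side":[0,.015,.015,0]}[n]
    ls=[]
    for i in range(4):
        a,b=p[i],p[(i+1)%4];d=(b-a)/np.linalg.norm(b-a);nn=np.array([-d[1],d[0]]);pts=[]
        for t in np.linspace(.12,.88,40):
            q=a+t*(b-a);k=np.arange(-5,5.1,.5);m=(q+k[:,None]*nn).astype(np.float32)
            s=cv2.remap(sat.astype(np.float32),m[:,:1],m[:,1:],cv2.INTER_LINEAR).ravel()
            e=np.abs(np.gradient(s))
            if e.max()>15: pts.append(plane(c,*m[e.argmax()],zs[i])[:2])
        l=cv2.fitLine(np.array(pts,np.float32),cv2.DIST_HUBER,0,.0005,.01).ravel();ls.append(np.cross([l[2],l[3],1],[l[2]+l[0],l[3]+l[1],1]))
    cr=np.array([np.cross(ls[i-1],ls[i]) for i in range(4)]);W=cr[:,:2]/cr[:,2:]
    R,t=fit(W);print(n,t.round(4),np.arctan2(R[1,0],R[0,0]).round(4),"resid mm",((W-(L@R.T+t))*1e3).round(1).tolist())
E
```

```text
scene [0.6249 0.041 ] 0.2333 resid mm [[0.8, 1.6], [-1.4, 0.6], [-0.6, -0.9], [1.2, -1.2]]
side [0.623  0.0435] 0.2401 resid mm [[1.8, 2.5], [-1.9, 0.1], [-1.0, -1.7], [1.0, -1.0]]
```

Fixture is at about (0.624, 0.042) with yaw 0.236; the two views agree within 3 mm. I'll back the hand off, turn it to the fixture's yaw and shut the fingers, then tilt it.

Call:
arm_command --commands '[0, -0.04, 0, 0, 0, -7, 0, 0, -0.08, 0, 0, 0, -13.5, 0, 0, -0.12, 0, 0, 0, -13.5, 0, 0, -0.15, 0, 0, 0, -13.5, 0, 0, -0.17, 0, 0, 0, -13.5, 0]'

```text
t: 0.6
eef_pos: [0.5024, -0.0002, 0.2309]
tool_rot: [-0.001, 0.619, 0.785, -0.001]
contact_force: [0.4, -0.0, -0.0]
gripper_width: 0.145
grasp_force: 0.0
```

Call:
arm_command --commands '[0, 0, 0, -8, 0, 0, 0, 0, 0, 0, -16, 0, 0, 0, 0, 0, 0, -24, 0, 0, 0, 0, 0, 0, -32, 0, 0, 0, 0, 0, 0, -40, 0, 0, 0, 0, 0, 0, -45, 0, 0, 0, 0, 0, 0, -45, 0, 0, 0, 0, 0, 0, -45, 0, 0, 0]'

```text
t: 1.4
eef_pos: [0.5061, 0.0044, 0.248]
tool_rot: [0.211, 0.575, 0.737, 0.286]
contact_force: [0.1, 1.3, -0.0]
gripper_width: -0.001
grasp_force: 0.0
```

```bash
cat >> h.py <<'E'
T=np.array([.624,.042]);Y=.236
Rf=np.array([[np.cos(Y),-np.sin(Y),0],[np.sin(Y),np.cos(Y),0],[0,0,1]])
def st():
    from scipy.spatial.transform import Rotation as Ro
    o=get_obs();p=o["eef_pos"];w=o["tool_rot"]
    M=Rf.T@Ro.from_quat(np.r_[w[1:],w[0]]).as_matrix()
    print("t",round(o["t"],2),"fix pos",(Rf.T@(p-np.r_[T,0])).round(4),"q",o["q"].round(2),"F",(Rf.T@o["contact_force"]).round(1),"w",round(o["gripper_width"],2))
    print("tool axes in fixture (cols)\n",M.round(3));return M
E
python3 -c "
from h import *
st();c=read_camera('wrist');cv2.imwrite('pics/w.png',c['img'][:,:,::-1])"
```

```text
t 1.4 fix pos [-0.1234 -0.009   0.248 ] q [ 0.14 -0.06 -0.16  2.42 -1.2   0.19  1.35] F [ 0.4  1.3 -0. ] w -0.0
tool axes in fixture (cols)
 [[-0.016  0.748  0.664]
 [ 1.     0.     0.024]
 [ 0.018  0.664 -0.747]]
```

Call:
arm_command --commands '[0.001, -0.025, 0.028, 4, 0, 0, 0, 0.002, -0.05, 0.056, 8, 0, 0, 0, 0.004, -0.075, 0.084, 11, 0, 0, 0, 0.005, -0.1, 0.111, 11, 0, 0, 0, 0.006, -0.125, 0.139, 11, 0, 0, 0, 0.006, -0.125, 0.139, 11, 0, 0, 0]'

```text
t: 2.05
eef_pos: [0.5136, 0.006, 0.1017]
tool_rot: [0.126, 0.593, 0.77, 0.197]
contact_force: [-1.6, 0.5, 0.1]
gripper_width: -0.002
grasp_force: 0.0
```

```bash
python3 -c "
from h import *
st();c=read_camera('side');cv2.imwrite('pics/s2.png',cv2.resize(c['img'][90:270,150:420,::-1],None,fx=2.9,fy=2.9,interpolation=cv2.INTER_CUBIC))"
```

```text
t 2.05 fix pos [-0.1157 -0.0092  0.1017] q [-0.16  0.27  0.12  2.38 -1.36  0.17  1.53] F [-1.5  0.8  0.1] w -0.0
tool axes in fixture (cols)
 [[-0.031  0.892  0.452]
 [ 0.999  0.01   0.048]
 [ 0.039  0.453 -0.891]]
```

View pics/s2.png

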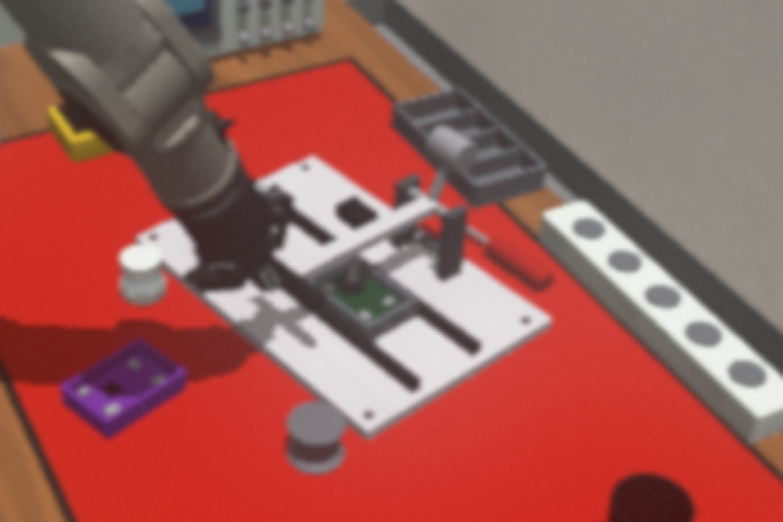

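The arm is at the joint limits with this forward tilt (q5 -1.36, q6 0.17), and the finger just touches the handle. The picture shows the arm still down, with the hand at (240,230), close to the jar. I'll back off upward, untilt, and come at the handle from its right end with a sideways tilt instead.

Call:
arm_command --commands '[-0.005, 0.0, -0.045, 5, 0, 0, 0, -0.02, 0.02, -0.08, 13, 0, 0, 0, -0.045, 0.041, -0.116, 20, 0, 0, 0, -0.045, 0.041, -0.116, 27, 0, 0, 0, -0.045, 0.041, -0.116, 27, 0, 0, 0]'

```text
t: 2.6
eef_pos: [0.5093, -0.0448, 0.2203]
tool_rot: [0.014, 0.603, 0.795, 0.065]
contact_force: [1.9, 1.7, -0.6]
gripper_width: 0.002
grasp_force: 0.0
```

```bash
python3 -c "
from h import *
st()"
```

```text
t 2.6 fix pos [-0.1318 -0.0576  0.2203] q [-0.63  0.2   0.76  2.06 -0.31  0.87  0.58] F [ 2.2  1.2 -0.6] w 0.0
tool axes in fixture (cols)
 [[-0.041  0.992  0.118]
 [ 0.998  0.034  0.059]
 [ 0.055  0.12  -0.991]]
```

Call:
arm_command --commands '[-0.03, 0, 0.0, 0, 8, 0, 0, -0.06, 0.02, 0.01, 0, 16, 0, 0, -0.086, 0.039, 0.02, 0, 24, 0, 0, -0.086, 0.039, 0.03, 0, 32, 0, 0, -0.086, 0.039, 0.041, 0, 40, 0, 0, -0.086, 0.039, 0.041, 0, 48, 0, 0, -0.086, 0.039, 0.041, 0, 50, 0, 0, -0.086, 0.039, 0.041, 0, 50, 0, 0]'

```text
t: 3.4
eef_pos: [0.5756, -0.1131, 0.1763]
tool_rot: [-0.324, 0.518, 0.726, 0.315]
contact_force: [-0.1, 0.7, 0.9]
gripper_width: -0.001
grasp_force: 0.0
```

```bash
python3 -c "
from h import *
M=st();p=np.array([-.085,-.11,.058]);o=get_obs();x=Rf.T@(o['eef_pos']-np.r_[T,0]);print(M.T@(p-x))"
```

```text
t 3.4 fix pos [-0.0833 -0.1395  0.1763] q [ 0.15  0.81  0.47  1.57 -0.92  1.7   1.27] F [0.  0.7 0.9] w -0.0
tool axes in fixture (cols)
 [[-0.118  0.992  0.045]
 [ 0.592  0.034  0.805]
 [ 0.797  0.121 -0.591]]
[-0.07665837 -0.01497817  0.09361198]
```

Call:
arm_command --commands '[-0.026, -0.005, 0.031, 0, 0, 0, 0, -0.052, -0.01, 0.062, 0, 0, 0, 0, -0.077, -0.015, 0.094, 0, 0, 0, 0, -0.077, -0.015, 0.094, 0, 0, 0, 0, -0.077, -0.015, 0.094, 0, 0, 0, 0]'

```text
t: 3.9
eef_pos: [0.5696, -0.0826, 0.0612]
tool_rot: [-0.322, 0.516, 0.728, 0.316]
contact_force: [-0.7, -1.1, 1.2]
gripper_width: -0.001
grasp_force: 0.0
```

```bash
python3 -c "
from h import *
M=st();p=np.array([-.085,-.033,.050]);o=get_obs();x=Rf.T@(o['eef_pos']-np.r_[T,0]);print(M.T@(p-x))
c=read_camera('side');cv2.imwrite('pics/s3.png',cv2.resize(c['img'][90:270,150:420,::-1],None,fx=2.9,fy=2.9,interpolation=cv2.INTER_CUBIC))"
```

```text
t 3.9 fix pos [-0.082  -0.1084  0.0612] q [ 0.14  0.93  0.42  1.64 -0.98  1.55  1.39] F [-1.  -0.9  1.2] w -0.0
tool axes in fixture (cols)
 [[-0.125  0.991  0.046]
 [ 0.593  0.038  0.805]
 [ 0.796  0.128 -0.592]]
[ 0.03613252 -0.00153297  0.06717681]
```

View pics/s3.png

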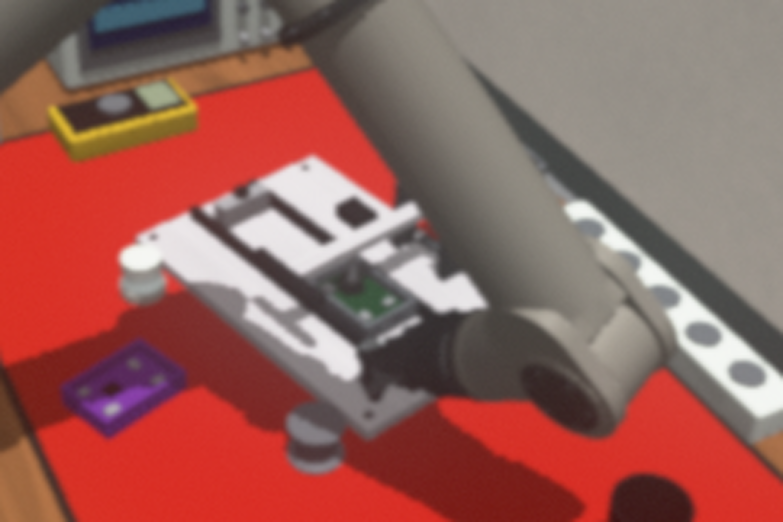

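The picture shows the fingers at about (380,370), low beside the handle's right end and clear of the spool at (315,440). I'll insert under the handle.

Call:
arm_command --commands '[0.0, 0, 0.022, 0, 0, 0, 0, 0.012, -0.001, 0.045, 0, 0, 0, 0, 0.024, -0.002, 0.067, 0, 0, 0, 0, 0.03, -0.002, 0.067, 0, 0, 0, 0, 0.036, -0.002, 0.067, 0, 0, 0, 0, 0.036, -0.002, 0.067, 0, 0, 0, 0]'

```text
t: 4.55
eef_pos: [0.5502, -0.012, 0.0509]
tool_rot: [-0.32, 0.516, 0.728, 0.318]
contact_force: [0.1, 0.3, 0.7]
gripper_width: -0.001
grasp_force: 0.0
```

```bash
python3 -c "
from h import *
M=st();o=get_obs();x=Rf.T@(o['eef_pos']-np.r_[T,0])
for th in np.arange(.1,1.25,.1): print(round(th,1),(M.T@(np.array([-.085+.195*(1-np.cos(th)),-.033,.055+.195*np.sin(th)])-x)).round(3))"
```

```text
t 4.55 fix pos [-0.0844 -0.0352  0.0509] q [ 0.06  0.89  0.39  1.77 -1.04  1.45  1.41] F [0.2 0.2 0.7] w -0.0
tool axes in fixture (cols)
 [[-0.127  0.991  0.05 ]
 [ 0.594  0.036  0.803]
 [ 0.794  0.132 -0.593]]
0.1 [ 0.02   0.004 -0.012]
0.2 [ 0.035  0.009 -0.023]
0.3 [ 0.049  0.016 -0.034]
0.4 [ 0.063  0.025 -0.045]
0.5 [ 0.076  0.036 -0.055]
0.6 [ 0.088  0.048 -0.064]
0.7 [ 0.099  0.062 -0.073]
0.8 [ 0.108  0.077 -0.081]
0.9 [ 0.117  0.093 -0.088]
1.0 [ 0.124  0.111 -0.094]
1.1 [ 0.129  0.129 -0.098]
1.2 [ 0.133  0.147 -0.102]
```

Call:
arm_command --commands '[0.01, 0.002, -0.006, 0, 0, 0, 0, 0.02, 0.004, -0.012, 0, 0, 0, 0, 0.028, 0.006, -0.018, 0, 0, 0, 0, 0.035, 0.009, -0.023, 0, 0, 0, 0, 0.042, 0.012, -0.029, 0, 0, 0, 0, 0.049, 0.016, -0.034, 0, 0, 0, 0, 0.056, 0.02, -0.04, 0, 0, 0, 0, 0.063, 0.025, -0.045, 0, 0, 0, 0]'

```text
t: 5.35
eef_pos: [0.5628, -0.0048, 0.1295]
tool_rot: [-0.322, 0.516, 0.728, 0.317]
contact_force: [-0.5, -0.8, -0.7]
gripper_width: -0.001
grasp_force: 0.7
```

```bash
python3 -c "
from h import *
M=st();o=get_obs();x=Rf.T@(o['eef_pos']-np.r_[T,0])
for th in np.arange(.4,1.25,.1): print(round(th,1),(M.T@(np.array([-.085+.195*(1-np.cos(th)),-.033,.055+.195*np.sin(th)])-x)).round(3))
c=read_camera('scene');cv2.imwrite('pics/s4.png',cv2.resize(c['img'][110:290,160:400,::-1],None,fx=3,fy=3,interpolation=cv2.INTER_CUBIC))"
```

```text
t 5.35 fix pos [-0.0705 -0.0312  0.1295] q [ 0.03  0.78  0.42  1.75 -1.01  1.52  1.29] F [-0.7 -0.6 -0.7] w -0.0
tool axes in fixture (cols)
 [[-0.125  0.991  0.048]
 [ 0.592  0.036  0.805]
 [ 0.796  0.129 -0.591]]
0.4 [-0.     0.001 -0.002]
0.5 [ 0.013  0.012 -0.012]
0.6 [ 0.025  0.024 -0.022]
0.7 [ 0.036  0.038 -0.03 ]
0.8 [ 0.045  0.053 -0.038]
0.9 [ 0.054  0.069 -0.045]
1.0 [ 0.061  0.086 -0.051]
1.1 [ 0.066  0.104 -0.056]
1.2 [ 0.071  0.123 -0.06 ]
```

View pics/s4.png

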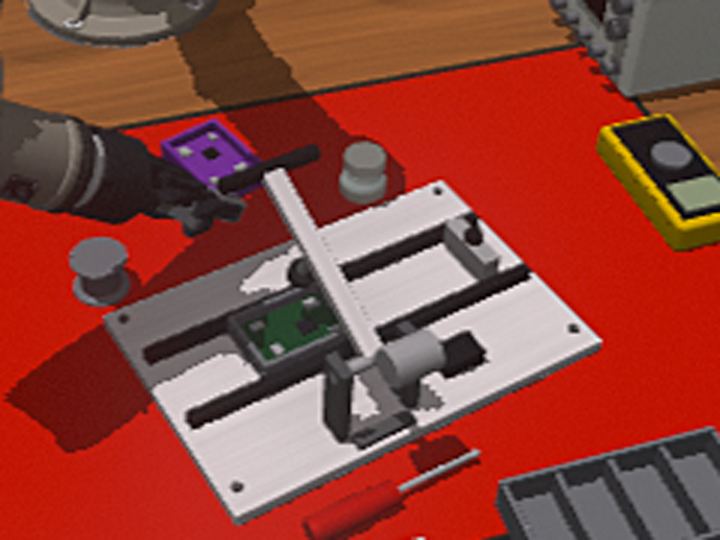

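The hold-down arm has lifted to about 0.4 rad on the finger, with the handle at (270,170) and the pallet not moved. I'll continue up.

Call:
arm_command --commands '[0.007, 0.006, -0.006, 0, 0, 0, 0, 0.013, 0.012, -0.012, 0, 0, 0, 0, 0.019, 0.018, -0.017, 0, 0, 0, 0, 0.025, 0.024, -0.022, 0, 0, 0, 0, 0.031, 0.031, -0.026, 0, 0, 0, 0, 0.036, 0.038, -0.03, 0, 0, 0, 0, 0.041, 0.045, -0.034, 0, 0, 0, 0, 0.045, 0.053, -0.038, 0, 0, 0, 0]'

```text
t: 6.2
eef_pos: [0.6074, 0.0036, 0.1945]
tool_rot: [-0.322, 0.516, 0.728, 0.317]
contact_force: [-0.4, -0.3, -0.2]
gripper_width: 0.001
grasp_force: 0.2
```

Call:
arm_command --commands '[0.005, 0.008, -0.004, 0, 0, 0, 0, 0.009, 0.016, -0.007, 0, 0, 0, 0, 0.013, 0.024, -0.01, 0, 0, 0, 0, 0.016, 0.033, -0.013, 0, 0, 0, 0, 0.016, 0.033, -0.013, 0, 0, 0, 0]'

```text
t: 6.7
eef_pos: [0.6374, 0.0113, 0.2194]
tool_rot: [-0.322, 0.515, 0.728, 0.318]
contact_force: [-0.6, 0.3, 0.3]
gripper_width: 0.001
grasp_force: 0.0
```

```bash
python3 -c "
from h import *
M=st()
c=read_camera('scene');cv2.imwrite('pics/s5.png',cv2.resize(c['img'][110:290,160:400,::-1],None,fx=3,fy=3,interpolation=cv2.INTER_CUBIC))"
```

```text
t 6.7 fix pos [ 0.0058 -0.033   0.2194] q [-0.01  0.74  0.43  1.55 -1.02  1.64  1.08] F [-0.6  0.4  0.3] w 0.0
tool axes in fixture (cols)
 [[-0.128  0.991  0.048]
 [ 0.592  0.037  0.805]
 [ 0.796  0.131 -0.591]]
```

View pics/s5.png

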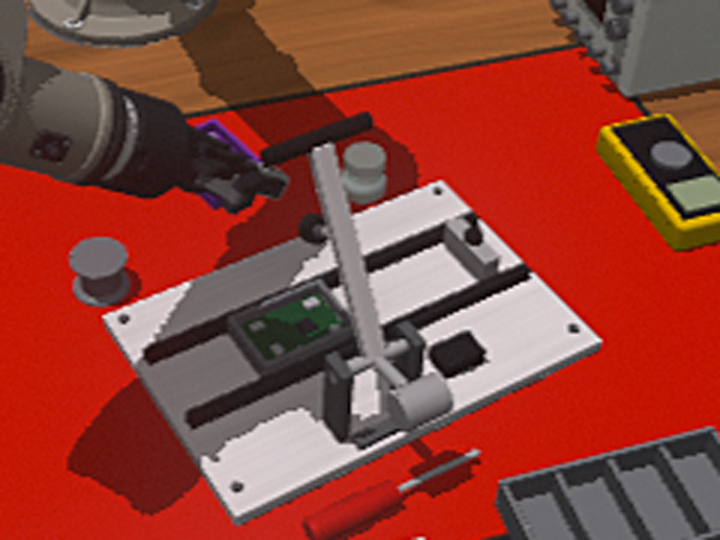

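The arm is raised well past balance; the handle at (320,140) has already left the finger and the counterweight is swinging down. I'll withdraw to the right and reduce the tilt.

Call:
arm_command --commands '[0, 0, -0.03, 0, 0, 0, 0, 0, 0, -0.06, 0, 0, 0, 0, 0, 0, -0.09, 0, -6, 0, 0, 0, 0, -0.11, 0, -13, 0, 0, 0, 0, -0.11, 0, -20, 0, 0, 0, 0, -0.11, 0, -25, 0, 0, 0, 0, -0.11, 0, -25, 0, 0, 0, 0, -0.11, 0, -25, 0, 0]'

```text
t: 7.55
eef_pos: [0.6511, -0.076, 0.2834]
tool_rot: [-0.158, 0.572, 0.78, 0.198]
contact_force: [-0.5, -0.4, -0.2]
gripper_width: 0.0
grasp_force: 0.0
```

```bash
python3 -c "
from h import *
M=st();o=get_obs();x=Rf.T@(o['eef_pos']-np.r_[T,0])
for p in [(0,-.12,.15),(0,-.11,.06),(0,-.11,.027)]: print(p,(M.T@(np.array(p)-x)).round(3))
c=read_camera('scene');np.save('scene6.npy',c,allow_pickle=True);cv2.imwrite('pics/s6.png',cv2.resize(c['img'][110:290,160:400,::-1],None,fx=3,fy=3,interpolation=cv2.INTER_CUBIC))"
```

```text
t 7.55 fix pos [-0.0012 -0.1211  0.2834] q [-0.14  0.57  0.61  1.51 -0.77  1.47  0.94] F [-0.5 -0.3 -0.2] w 0.0
tool axes in fixture (cols)
 [[-0.094  0.991  0.095]
 [ 0.876  0.037  0.482]
 [ 0.474  0.129 -0.871]]
(0, -0.12, 0.15) [-0.062 -0.016  0.117]
(0, -0.11, 0.06) [-0.096 -0.027  0.2  ]
(0, -0.11, 0.027) [-0.112 -0.031  0.229]
```

View pics/s6.png

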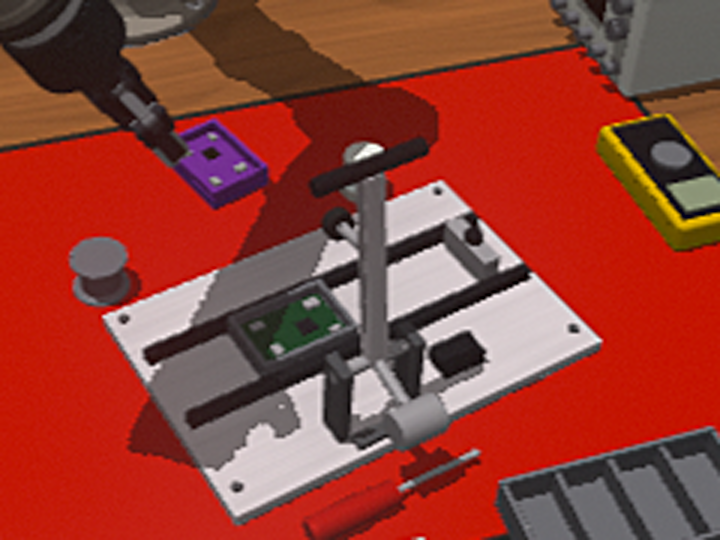

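The hold-down arm stays raised with the foot clear. The pallet's right-end rim corners are at about (229,318) and (263,372), and the stop's top face spans (445,225) to (500,270). Measuring both.

```bash
python3 -c "
from h import *
c=np.load('scene6.npy',allow_pickle=True).item()
for n,p,z in [('palFR',(229,318),.039),('palRR',(263,372),.039),('palRL',(355,325),.039),('palFL',(317,281),.039),('stopFR',(445,228),.047),('stopRR',(485,265),.047),('knobbase',(472,240),.047)]:
    w=plane(c,p[0]/3+160-.33,p[1]/3+110-.33,z);print(n,(Rf.T@(w-np.r_[T,0])).round(4))"
```

```text
palFR [-0.0315 -0.0646  0.039 ]
palRR [ 0.0398 -0.0695  0.039 ]
palRL [0.0333 0.0309 0.039 ]
palFL [-0.0315  0.0299  0.039 ]
stopFR [-0.024   0.1711  0.047 ]
stopRR [0.0363 0.1746 0.047 ]
knobbase [0.0027 0.1841 0.047 ]
```

Call:
arm_command --commands '[-0.02, -0.005, 0.039, 0, 0, 0, 0, -0.041, -0.011, 0.078, 0, 0, 0, 0, -0.062, -0.016, 0.117, 0, 0, 0, 0, -0.079, -0.021, 0.158, 0, 0, 0, 0, -0.096, -0.027, 0.2, 0, 0, 0, 0, -0.104, -0.029, 0.215, 0, 0, 0, 0, -0.112, -0.031, 0.229, 0, 0, 0, 0, -0.112, -0.031, 0.229, 0, 0, 0, 0]'

```text
t: 8.4
eef_pos: [0.6504, -0.0671, 0.0255]
tool_rot: [-0.158, 0.573, 0.78, 0.198]
contact_force: [-0.3, 0.1, -0.4]
gripper_width: 0.002
grasp_force: 0.0
```

```bash
cat > n.py <<'E'
from h import *
import sys
M=st();o=get_obs();x=Rf.T@(o['eef_pos']-np.r_[T,0])
for y in np.arange(-.1,.08,.02): print(round(y,3),(M.T@(np.array([0,y,.026])-x)).round(4))
print("per mm y",M[1].round(3))
E
python3 n.py
```

```text
t 8.4 fix pos [ 0.0002 -0.1122  0.0255] q [-0.07  0.85  0.48  1.67 -0.95  1.14  1.22] F [-0.3  0.2 -0.4] w 0.0
tool axes in fixture (cols)
 [[-0.091  0.991  0.095]
 [ 0.877  0.035  0.48 ]
 [ 0.473  0.127 -0.872]]
-0.1 [0.0109 0.0003 0.0054]
-0.08 [0.0285 0.001  0.015 ]
-0.06 [0.046  0.0017 0.0246]
-0.04 [0.0635 0.0024 0.0342]
-0.02 [0.0811 0.0031 0.0438]
0.0 [0.0986 0.0038 0.0534]
0.02 [0.1161 0.0045 0.063 ]
0.04 [0.1336 0.0051 0.0726]
0.06 [0.1512 0.0058 0.0822]
per mm y [0.877 0.035 0.48 ]
```

Call:
arm_command --commands '[0.011, 0, 0.005, 0, 0, 0, 0, 0.02, 0.001, 0.01, 0, 0, 0, 0, 0.028, 0.001, 0.015, 0, 0, 0, 0, 0.033, 0.001, 0.018, 0, 0, 0, 0, 0.037, 0.001, 0.02, 0, 0, 0, 0, 0.042, 0.001, 0.022, 0, 0, 0, 0, 0.046, 0.002, 0.025, 0, 0, 0, 0, 0.05, 0.002, 0.027, 0, 0, 0, 0]'

```text
t: 9.2
eef_pos: [0.6382, -0.0116, 0.0276]
tool_rot: [-0.156, 0.573, 0.78, 0.198]
contact_force: [0.6, -4.0, 2.7]
gripper_width: -0.001
grasp_force: 2.2
```

Call:
arm_command --commands '[0.004, 0, 0.002, 0, 0, 0, 0, 0.008, 0, 0.005, 0, 0, 0, 0, 0.013, 0, 0.007, 0, 0, 0, 0, 0.017, 0.001, 0.009, 0, 0, 0, 0, 0.022, 0.001, 0.012, 0, 0, 0, 0, 0.026, 0.001, 0.014, 0, 0, 0, 0, 0.03, 0.001, 0.017, 0, 0, 0, 0, 0.035, 0.001, 0.019, 0, 0, 0, 0]'

```text
t: 10.0
eef_pos: [0.6278, 0.0279, 0.0272]
tool_rot: [-0.157, 0.572, 0.78, 0.198]
contact_force: [0.9, -2.5, -1.5]
gripper_width: -0.001
grasp_force: 1.1
```

```bash
python3 n.py
```

```text
t 10.0 fix pos [ 0.0004 -0.0146  0.0272] q [-0.2   0.78  0.44  1.79 -1.01  1.03  1.17] F [ 0.3 -2.7 -1.5] w -0.0
tool axes in fixture (cols)
 [[-0.093  0.991  0.096]
 [ 0.877  0.036  0.479]
 [ 0.471  0.129 -0.872]]
-0.1 [-0.0754 -0.0036 -0.0399]
-0.08 [-0.0579 -0.0028 -0.0303]
-0.06 [-0.0403 -0.0021 -0.0207]
-0.04 [-0.0228 -0.0014 -0.0111]
-0.02 [-0.0053 -0.0007 -0.0015]
0.0 [0.0123 0.     0.008 ]
0.02 [0.0298 0.0007 0.0176]
0.04 [0.0474 0.0014 0.0272]
0.06 [0.0649 0.0021 0.0368]
per mm y [0.877 0.036 0.479]
```

Pushing with about 3 N. Continuing towards y≈0.045, then slower.

Call:
arm_command --commands '[0.004, 0, 0.003, 0, 0, 0, 0, 0.008, 0, 0.006, 0, 0, 0, 0, 0.013, 0, 0.008, 0, 0, 0, 0, 0.017, 0.001, 0.01, 0, 0, 0, 0, 0.022, 0.001, 0.013, 0, 0, 0, 0, 0.026, 0.001, 0.015, 0, 0, 0, 0, 0.03, 0.001, 0.018, 0, 0, 0, 0, 0.035, 0.001, 0.02, 0, 0, 0, 0]'

```text
t: 10.8
eef_pos: [0.6182, 0.0669, 0.0265]
tool_rot: [-0.157, 0.573, 0.78, 0.198]
contact_force: [1.9, -2.1, -1.7]
gripper_width: -0.0
grasp_force: 1.2
```

Call:
arm_command --commands '[0.004, 0, 0.002, 0, 0, 0, 0, 0.008, 0, 0.004, 0, 0, 0, 0, 0.011, 0, 0.006, 0, 0, 0, 0, 0.015, 0, 0.008, 0, 0, 0, 0, 0.018, 0.001, 0.01, 0, 0, 0, 0]'

```text
t: 11.3
eef_pos: [0.6132, 0.0872, 0.0265]
tool_rot: [-0.157, 0.572, 0.78, 0.198]
contact_force: [1.7, -3.7, 3.7]
gripper_width: -0.002
grasp_force: 2.0
```

```bash
python3 n.py; python3 -c "
from h import *
c=read_camera('scene');np.save('scene7.npy',c,allow_pickle=True);cv2.imwrite('pics/s7.png',cv2.resize(c['img'][110:290,160:400,::-1],None,fx=3,fy=3,interpolation=cv2.INTER_CUBIC))"
```

```text
t 11.3 fix pos [0.0001 0.0465 0.0265] q [-0.28  0.75  0.42  1.85 -1.04  0.97  1.13] F [ 0.8 -4.   3.7] w -0.0
tool axes in fixture (cols)
 [[-0.093  0.991  0.096]
 [ 0.877  0.036  0.48 ]
 [ 0.472  0.129 -0.872]]
-0.1 [-0.1286 -0.0054 -0.0699]
-0.08 [-0.1111 -0.0047 -0.0603]
-0.06 [-0.0936 -0.004  -0.0507]
-0.04 [-0.076  -0.0033 -0.0411]
-0.02 [-0.0585 -0.0026 -0.0315]
0.0 [-0.041  -0.0018 -0.0219]
0.02 [-0.0234 -0.0011 -0.0123]
0.04 [-0.0059 -0.0004 -0.0027]
0.06 [0.0116 0.0003 0.0069]
per mm y [0.877 0.036 0.48 ]
```

View pics/s7.png

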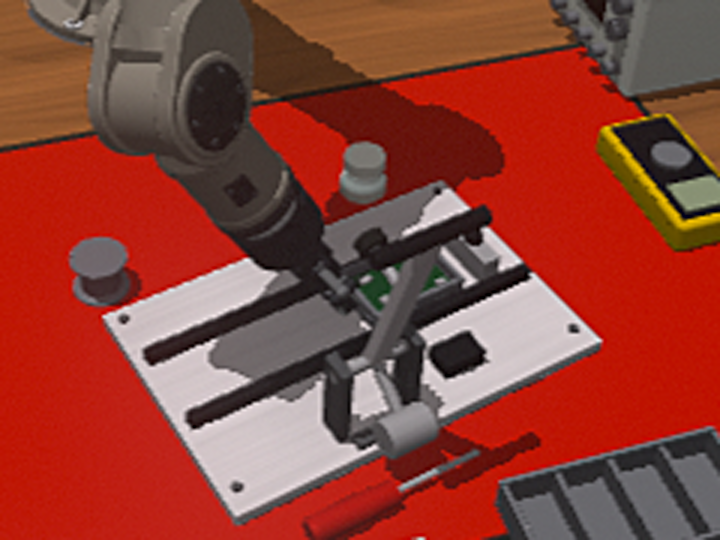

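The pallet is nearly home, with a small gap to the stop left at about (455,262). Finishing in small steps and watching the force.

Call:
arm_command --commands '[0.002, 0, 0.001, 0, 0, 0, 0, 0.004, 0, 0.002, 0, 0, 0, 0, 0.006, 0, 0.003, 0, 0, 0, 0, 0.008, 0, 0.004, 0, 0, 0, 0, 0.01, 0, 0.005, 0, 0, 0, 0]'

```text
t: 11.85
eef_pos: [0.6104, 0.0979, 0.0266]
tool_rot: [-0.157, 0.572, 0.78, 0.198]
contact_force: [1.3, -1.8, -0.4]
gripper_width: 0.004
grasp_force: 1.4
```

Call:
arm_command --commands '[0.002, 0, 0.001, 0, 0, 0, 0, 0.004, 0, 0.002, 0, 0, 0, 0]'

```text
t: 12.05
eef_pos: [0.6093, 0.1023, 0.0268]
tool_rot: [-0.157, 0.572, 0.78, 0.198]
contact_force: [2.9, -2.4, -1.4]
gripper_width: 0.003
grasp_force: 1.2
```

Call:
arm_command --commands '[0.001, 0, 0.001, 0, 0, 0, 0, 0.002, 0, 0.001, 0, 0, 0, 0]'

```text
t: 12.25
eef_pos: [0.6087, 0.1042, 0.0269]
tool_rot: [-0.157, 0.572, 0.78, 0.198]
contact_force: [1.3, -2.4, -0.5]
gripper_width: 0.006
grasp_force: 1.1
```

Call:
arm_command --commands '[0.001, 0, 0.001, 0, 0, 0, 0, 0.002, 0, 0.001, 0, 0, 0, 0]'

```text
t: 12.45
eef_pos: [0.6081, 0.1062, 0.027]
tool_rot: [-0.157, 0.572, 0.78, 0.198]
contact_force: [1.4, -1.6, -0.7]
gripper_width: 0.002
grasp_force: 1.1
```

Call:
arm_command --commands '[0.001, 0, 0.001, 0, 0, 0, 0, 0.002, 0, 0.001, 0, 0, 0, 0]'

```text
t: 12.65
eef_pos: [0.6075, 0.1085, 0.0271]
tool_rot: [-0.157, 0.572, 0.78, 0.198]
contact_force: [1.5, -1.5, -1.7]
gripper_width: 0.003
grasp_force: 1.1
```

Call:
arm_command --commands '[0.001, 0, 0.001, 0, 0, 0, 0, 0.002, 0, 0.001, 0, 0, 0, 0]'

```text
t: 12.85
eef_pos: [0.6073, 0.1094, 0.0271]
tool_rot: [-0.156, 0.573, 0.78, 0.198]
contact_force: [2.5, -6.5, -2.1]
gripper_width: -0.001
grasp_force: 3.2
```

Call:
arm_command --commands '[0.001, 0, 0.0005, 0, 0, 0, 0, 0.001, 0, 0.0005, 0, 0, 0, 0]'

```text
t: 13.05
eef_pos: [0.6073, 0.1094, 0.027]
tool_rot: [-0.155, 0.573, 0.78, 0.197]
contact_force: [2.0, -7.1, 0.1]
gripper_width: 0.002
grasp_force: 3.7
```

Call:
arm_command --commands '[-0.009, 0, -0.005, 0, 0, 0, 0, -0.026, -0.001, -0.014, 0, 0, 0, 0, -0.052, -0.002, -0.028, 0, 0, 0, 0, -0.088, -0.004, -0.048, 0, 0, 0, 0, -0.11, -0.004, -0.075, 0, 0, 0, 0, -0.1, -0.003, -0.12, 0, 0, 0, 0, -0.1, -0.003, -0.16, 0, 0, 0, 0, -0.1, -0.003, -0.16, 0, 0, 0, 0]'

```text
t: 13.85
eef_pos: [0.6386, -0.0565, 0.1241]
tool_rot: [-0.153, 0.574, 0.78, 0.199]
contact_force: [-0.2, -0.9, 0.4]
gripper_width: -0.003
grasp_force: 0.0
```

```bash
python3 -c "
from h import *
st()
c=read_camera('scene');a=c['img'][130:250,220:390,::-1]
cv2.imwrite('pics/s8.png',cv2.resize(a,None,fx=4,fy=4,interpolation=cv2.INTER_CUBIC))"
```

```text
t 13.85 fix pos [-0.0088 -0.0992  0.1241] q [-0.13  0.7   0.54  1.69 -0.88  1.22  1.12] F [-0.4 -0.8  0.4] w -0.0
tool axes in fixture (cols)
 [[-0.092  0.99   0.104]
 [ 0.88   0.032  0.474]
 [ 0.466  0.135 -0.874]]
```

View pics/s8.png

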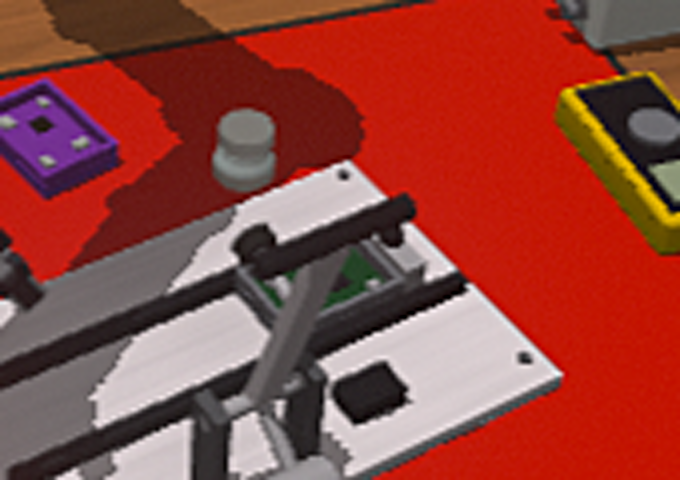

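The pallet meets the stop at about (405,275), the arm leans back raised, the hand is clear, and the bystanders in view stand untouched. The finger stopped advancing while the force rose to 7 N, which fits contact with the stop.

```bash
python3 -c "
from station import hand_in
print(hand_in())"
```

```text
the job is handed in; nothing more can be done
None
```

The job is handed in: the hold-down arm was raised past its balance point and stays up, and the pallet was then pushed along the channel until it rested against the stop, with the hand clear.

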